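# Queue the lug shells by length for the crank press

## Robot

A 7-joint arm with a two-finger parallel gripper is mounted at the origin on the work surface. World frame = base frame: x ahead of the robot, y to its left, z up, the work surface at z = 0. Lengths are in m, angles in rad, forces in N, time in s.
With the tool pointing down it reaches from about 0.4 to 0.925 m from the base axis. Payload 5.6 kg.
Tool frame: the origin (TCP) lies on the centre line of the jaws, within the pads' length; the fingertips stand ctrl.tips_ahead ahead of it and the grasp point (between the pads) lies 2 mm behind it (ctrl.tips_ahead is the distance from the TCP to the fingertips, in m); z points along the fingers, y is the direction in which the jaws open and shut (so a half turn about z gives the same grasp; the last joint's range is limited). The gripper opens to 85 mm and grips with 20 to 120 N. Pads are 22 mm wide; open, the fingers measure 114 mm over their backs; the gripper's body (76 mm by 85 mm) begins 54 mm behind the grasp point. The pads swing forward as they close: fully open they stand 13 mm farther back than shut.
Start: joints at [-1.277, 0.468, -0.012, 1.603, 0.006, 1.071, -0.056], TCP at [0.215, 0.613, 0.248] pointing down, gripper open.
Joint ranges: [-2.53, 2.53], [-0.31, 2.02], [-1.57, 1.55], [0.28, 2.44], [-1.29, 4.43], [0.15, 1.84], [-2.92, 2.92]. Speed limits (rad/s): [2.57, 2.57, 3.14, 3.14, 3.14, 3.14, 3.14].

## Interface

Orientations are given as a unit quaternion [w, x, y, z].
In Python, from bench import readout, optics, ctrl gives the robot as it stands.
- The arm moves only by the tool apply_moves, never from a script. Its argument "targets" is a list of rows, each an object with "translation": the shift along the tool's x, y, z each as a share of 0.2 m, from -1 to 1, a list of three; "turn": the turn, a rotation vector about the tool's x, y, z each as a share of 180 degrees, from -1 to 1, a list of three. A call has exactly 5 rows; each row is the pose to reach, as a shift and turn from the pose commanded when the call began, along the tool's axes at that moment, turning the shorter way round; what a row does not reach only later rows make up. A row lasts 1/8 s, in which the tool goes at most 62.5 mm and 10.7 degrees, less where a joint would pass 70% of its speed; a pose out of reach is approached as far as the arm can. A call with a number of a shift or a turn outside -1 to 1 is refused whole. A call with a gripper value outside its range is refused whole. "gripper" is the opening, from 0 (shut) to 1 (fully open), set as the call begins (left out, the last holds). The fingers move at their own pace and stop on an object; the grip force is fixed at half the most. Time passes only in rows, so rows that repeat a pose let the fingers close, or fill a call up. It gives the time, the measured TCP pose, the force and the opening at its end, in the units of the state.
- readout.sense(): the state, without advancing time (a new reading comes with each control period).
- optics.get_image(name): name is "scene" or "top"; returns a dict with "frame" (420x560x3 uint8, red, green, blue), "depth" (420x560 float32, m along the optical axis (not along the pixel's ray), 0 where there is no reading), "fx", "fy", "cx", "cy" (pixels), "world_from_camera" (4x4, takes a point from camera to world coordinates). Camera axes: x right, y up, looking along -z (the intrinsics and any distortion apply to the point x, -y, -z); pixel columns grow to the right and rows downward; lengths in m; the calibration is good to about 2 mm. A picture is of the moment at which its call begins.
- ctrl.close_job(): hands the job in, once; it reports no verdict.
Trained networks look in a picture, given as the dict that the camera call returned (one of the last four; its "shot" number tells which), for a name from the list of things; names that differ only in an ending like _2 or _b are one class to them, and where a whole thing is asked for, a point or a joint stands for the part that bears it (a point fixed in the world has none). Each returns a list of dicts, best first, with "p" (0 to 1); they miss things now and then, are a little off and sometimes report something else, mostly with a low value. They report only what shows in the picture. A call takes as long as a camera call. They do not tell look-alikes from the thing itself.
- optics.recognise(name, picture): "extent" ([left, top, right, bottom] in pixels, round what is visible of it).
- optics.landmark_of(name, picture): "position" ([column, row] in pixels: a listed point, or the origin of a listed thing).
The state is a dict: "time_s": time; "joint_pos": joint angles; "qvel": joint speeds; "joint_efforts": joint torques, N m; "ee_pos": TCP position; "ee_rot": TCP orientation; "force": force on the tool from outside, world axes, zero at the start; "moment": the same for the moment, N m; "opening": opening from 0.0 (shut) to 1.0 (fully open).
Only numpy, scipy, OpenCV 4.12 (cv2) and the standard library are available. Lean on these libraries where they do the work, as an engineer would, in place of code of your own. Each camera call takes 0.05 s, during which the arm holds its last target. There are 200 camera calls.

## Task

Line up the four white lug shells on the feed board in order of length, one to each rubber rest: the shortest on the rest nearest the wooden crank press, then longer and longer to the longest at the far end. One shell is still held in the drilling fixture: flip its toggle clamp right back first, then take that shell out too, and leave the clamp open. Each shell lies flat side down, centred on its rest and straight across the board.

Things in the scene. Friction and masses are not known exactly. Their poses are not given: they have to be found in the camera images.
- lug_36_mid (a point): Shortest of four gloss white lug shells: 36 mm long, 26 wide, 26 high; flat underside, flat upright long sides 13 mm high, arched back, brass-lined hole in each end. Starts loose on the counter. Point: middle of the shell, 13 mm above its underside; x along its length (ends alike), z up
- lug_50_mid (a point): Second shortest of four gloss white lug shells: 50 mm long, 26 wide, 26 high; flat underside, flat upright long sides 13 mm high, arched back, brass-lined hole in each end. Starts loose on the counter. Point: middle of the shell, 13 mm above its underside; x along its length (ends alike), z up
- lug_64_mid (a point): Second longest of four gloss white lug shells: 64 mm long, 26 wide, 26 high; flat underside, flat upright long sides 13 mm high, arched back, brass-lined hole in each end. Starts clamped in the drilling fixture on a plate 15 mm high; 6 mm cradles hold its ends, its long sides are free. Point: middle of the shell, 13 mm above its underside; x along its length (ends alike), z up
- lug_78_mid (a point): Longest of four gloss white lug shells: 78 mm long, 26 wide, 26 high; flat underside, flat upright long sides 13 mm high, arched back, brass-lined hole in each end. Starts loose on the counter. Point: middle of the shell, 13 mm above its underside; x along its length (ends alike), z up
- pad_1: Black rubber rest, 84 x 38 x 3 mm, number 1 of 4 along the fixed wooden feed board (12 mm thick; rests 80 mm apart), the end at the robot's left (largest y). Origin: centre of its underside; its top is 3 mm higher, 15 mm above the counter. x along its long side, across the board; y along the row to the left; z up
- pad_2: Black rubber rest, 84 x 38 x 3 mm, number 2 of 4 along the fixed wooden feed board (12 mm thick; rests 80 mm apart). Origin: centre of its underside; its top is 3 mm higher, 15 mm above the counter. x along its long side, across the board; y along the row to the left; z up
- pad_3: Black rubber rest, 84 x 38 x 3 mm, number 3 of 4 along the fixed wooden feed board (12 mm thick; rests 80 mm apart). Origin: centre of its underside; its top is 3 mm higher, 15 mm above the counter. x along its long side, across the board; y along the row to the left; z up
- pad_4: Black rubber rest, 84 x 38 x 3 mm, number 4 of 4 along the fixed wooden feed board (12 mm thick; rests 80 mm apart), the end at the robot's right (smallest y). Origin: centre of its underside; its top is 3 mm higher, 15 mm above the counter. x along its long side, across the board; y along the row to the left; z up
- press_front (a point): Small wooden crank press, fixed, left or right of the feed board: base 200 x 150 x 35 mm, two uprights, crosshead, steel screw, cast iron crank handle on top, 294 mm high over all. Point: middle of the front lower edge of its base (the side towards the robot), 100 mm before its screw; x points away from that edge into the press
- clamp_grip (a point): Toggle clamp handle (black sleeve, 18 mm thick, 43 to 105 mm from its pivot): point on its axis 75 mm from the pivot. z along the handle, away from the pivot (up = clamped); y: pivot axis; x: the way it flips, away from the lug. Push a few N along x about the pivot until laid back at its stop, 1.5 rad: holding arm then stands clear. Not sprung. Pivot 54 mm above the counter, 132 mm behind the lug
Mind the look-alikes: they are no part of the job. Leave any pink or purple look-alike of the part that bears lug_78_mid alone.

How it is judged:
On the way:
1. the toggle clamp is flipped open while its shell still lies in the nest (angle between clamp_grip's own z axis and vertical above 1.2 rad and distance of lug_64_mid from where it was at the start of the episode below 0.02 m), for 0.2 s.
At the end, for the whole second after the job is handed in: Counted from the press, the four rests carry the 36, 50, 64 and 78 mm shells: each within 12 mm of its rest's centre, within 0.2 rad of straight across the board, flat side down on the rest, released and at rest; the clamp's handle is left laid back (more than 1.2 rad from upright) (((world y of press_front above 0 m and horizontal distance between lug_36_mid and pad_1 below 0.012 m and angle between the x axis of lug_36_mid and the x axis of pad_1, either way round below 0.2 rad and angle between each of lug_36_mid, lug_50_mid, lug_64_mid, lug_78_mid's own z axis and vertical below 0.12 rad and z of lug_36_mid in the frame of pad_1 between 0.012 and 0.02 m and horizontal distance between lug_50_mid and pad_2 below 0.012 m and angle between the x axis of lug_50_mid and the x axis of pad_2, either way round below 0.2 rad and z of lug_50_mid in the frame of pad_2 between 0.012 and 0.02 m and horizontal distance between lug_64_mid and pad_3 below 0.012 m and angle between the x axis of lug_64_mid and the x axis of pad_3, either way round below 0.2 rad and z of lug_64_mid in the frame of pad_3 between 0.012 and 0.02 m and horizontal distance between lug_78_mid and pad_4 below 0.012 m and angle between the x axis of lug_78_mid and the x axis of pad_4, either way round below 0.2 rad and z of lug_78_mid in the frame of pad_4 between 0.012 and 0.02 m) or (world y of press_front below 0 m and horizontal distance between lug_36_mid and pad_4 below 0.012 m and angle between the x axis of lug_36_mid and the x axis of pad_4, either way round below 0.2 rad and angle between each of lug_36_mid, lug_50_mid, lug_64_mid, lug_78_mid's own z axis and vertical below 0.12 rad and z of lug_36_mid in the frame of pad_4 between 0.012 and 0.02 m and horizontal distance between lug_50_mid and pad_3 below 0.012 m and angle between the x axis of lug_50_mid and the x axis of pad_3, either way round below 0.2 rad and z of lug_50_mid in the frame of pad_3 between 0.012 and 0.02 m and horizontal distance between lug_64_mid and pad_2 below 0.012 m and angle between the x axis of lug_64_mid and the x axis of pad_2, either way round below 0.2 rad and z of lug_64_mid in the frame of pad_2 between 0.012 and 0.02 m and horizontal distance between lug_78_mid and pad_1 below 0.012 m and angle between the x axis of lug_78_mid and the x axis of pad_1, either way round below 0.2 rad and z of lug_78_mid in the frame of pad_1 between 0.012 and 0.02 m)) and angle between clamp_grip's own z axis and vertical above 1.2 rad and linear speed of each of lug_36, lug_50, lug_64, lug_78 below 0.02 m/s); the robot touches nothing.
It fails at once if the clamped shell is dragged from the nest while the clamp is still shut (distance of lug_64_mid from where it was at the start of the episode above 0.02 m and angle between clamp_grip's own z axis and vertical below 0.6 rad).
It also fails if it takes over 120 s, if anything falls off the work surface, if the arm or the gripper's body presses on something with over 40 N, if the wrist force passes 120 N, or if a joint passes its speed limit or range.

## Working session

There is one attempt and no reset: what is moved stays moved. The work goes in short steps, Python scripts to look and compute and a tool call to move; the robot and the scene stay as the last step left them, time stands still between calls to the robot, and variables do not carry over. Pictures are saved under pics/ and viewed, on a budget of 14 in all, crops included, one or two more only if the job needs it, and the job is handed in when it is done.

Besides the shell and the picture viewer there is one more tool, called after "Request:" as name([rows], argument=value, ...), one row to a line, values as JSON. apply_moves: Moves the arm, as the interface text tells. Shift numbers are shares of 0.2 m and turn numbers shares of 180 degrees, none past 1 either way. Its arguments: {"type":"object","properties":{"targets":{"type":"array"},"gripper":{"type":"number"}},"required":["targets"]}

```bash
mkdir -p pics; ls
cat > h.py <<'E'
import numpy as np, cv2
from bench import readout, optics, ctrl
def w(im,u,v,z=None):
    T=np.array(im["world_from_camera"]);u0,v0=int(round(u)),int(round(v))
    r=np.array([(u-im["cx"])/im["fx"],-(v-im["cy"])/im["fy"],-1.])
    if z is None:
        d=im["depth"][v0-1:v0+2,u0-1:u0+2];d=np.median(d[d>0]) if (d>0).any() else np.nan
        p=r*d; return T[:3,:3]@p+T[:3,3]
    R=T[:3,:3]@r;return T[:3,3]+R*(z-T[2,3])/R[2]
E
cat > a.py <<'E'
from h import *
s=readout.sense();print(s["time_s"],s["ee_pos"],s["ee_rot"],s["opening"],ctrl.tips_ahead)
for n in("top","scene"):
    im=optics.get_image(n);cv2.imwrite(f"pics/{n}0.png",im["frame"][:,:,::-1])
    print(n,{k:im[k] for k in("fx","fy","cx","cy")},[k for k in im],np.round(im["world_from_camera"],3).tolist())
    for t in("lug_36_mid","lug_50_mid","lug_64_mid","lug_78_mid","pad_1","pad_2","pad_3","pad_4","press_front","clamp_grip"):
        for d in optics.landmark_of(t,im)[:4]:
            if d["p"]>.2:print(t,round(d["p"],2),np.round(d["position"]),np.round(w(im,*d["position"]),3))
E
python3 a.py
```

```text
pics
0.0 [0.21470974 0.61294769 0.24731521] [-7.20496854e-05  1.67638391e-01  9.85848125e-01 -9.16146450e-04] 1.001192848899415 0.017
top {'fx': 379.19535532375477, 'fy': 379.19535532375477, 'cx': 279.29764138421456, 'cy': 208.12492211668734} ['frame', 'depth', 'fx', 'fy', 'cx', 'cy', 'world_from_camera', 'shot'] [[0.026, 0.997, -0.072, 0.421], [-0.999, 0.028, 0.03, 0.018], [0.032, 0.071, 0.997, 1.124], [0.0, 0.0, 0.0, 1.0]]
lug_36_mid 0.63 [182. 151.] [0.633 0.243 0.151]
lug_36_mid 0.49 [369. 174.] [ 0.609 -0.278  0.025]
lug_50_mid 0.5 [312. 160.] [ 0.645 -0.108  0.026]
lug_50_mid 0.41 [369. 173.] [ 0.612 -0.278  0.024]
lug_50_mid 0.4 [438. 179.] [ 0.604 -0.496 -0.001]
lug_64_mid 0.56 [215. 221.] [0.457 0.17  0.015]
lug_64_mid 0.54 [235. 157.] [0.643 0.118 0.039]
lug_78_mid 0.72 [136. 258.] [0.346 0.39  0.025]
lug_78_mid 0.65 [122. 220.] [0.454 0.432 0.026]
lug_78_mid 0.43 [367. 172.] [ 0.615 -0.272  0.025]
pad_1 0.91 [298. 216.] [ 0.481 -0.07   0.013]
pad_1 0.84 [214. 221.] [0.458 0.174 0.015]
pad_1 0.71 [270. 219.] [0.469 0.01  0.014]
pad_1 0.65 [243. 222.] [0.458 0.089 0.015]
pad
[... 1416 characters left out ...]
[0.48  0.179 0.015]
pad_2 0.76 [286. 230.] [0.468 0.007 0.013]
pad_2 0.74 [311. 234.] [0.465 0.089 0.013]
pad_2 0.74 [264. 230.] [ 0.491 -0.06   0.014]
pad_2 0.65 [338. 242.] [0.48  0.179 0.015]
pad_3 0.76 [286. 230.] [0.468 0.007 0.013]
pad_3 0.74 [311. 234.] [0.465 0.089 0.013]
pad_3 0.74 [264. 230.] [ 0.491 -0.06   0.014]
pad_3 0.65 [338. 242.] [0.48  0.179 0.015]
pad_4 0.76 [286. 230.] [0.468 0.007 0.013]
pad_4 0.74 [311. 234.] [0.465 0.089 0.013]
pad_4 0.74 [264. 230.] [ 0.491 -0.06   0.014]
pad_4 0.65 [338. 242.] [0.48  0.179 0.015]
press_front 0.84 [128. 228.] [ 0.695 -0.415  0.079]
press_front 0.64 [184. 239.] [ 0.624 -0.274  0.024]
press_front 0.48 [227. 260.] [ 0.669 -0.104  0.017]
```

```bash
python3 -c "
import cv2
for n in('top','scene'):
    a=cv2.imread(f'pics/{n}0.png');a=a[100:310,80:500] if n=='top' else a[150:340,60:480]
    cv2.imwrite(f'pics/{n}0c.png',cv2.resize(a,(800,400 if n=='top' else 362),interpolation=3))"
```

```text
(no output)
```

View pics/top0c.png

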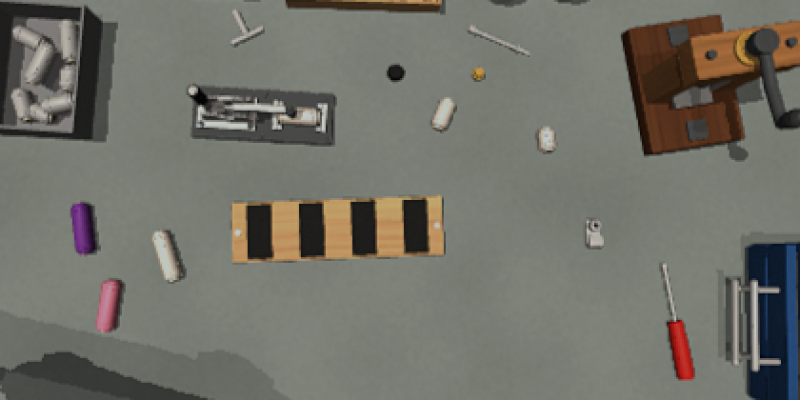

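View pics/scene0c.png

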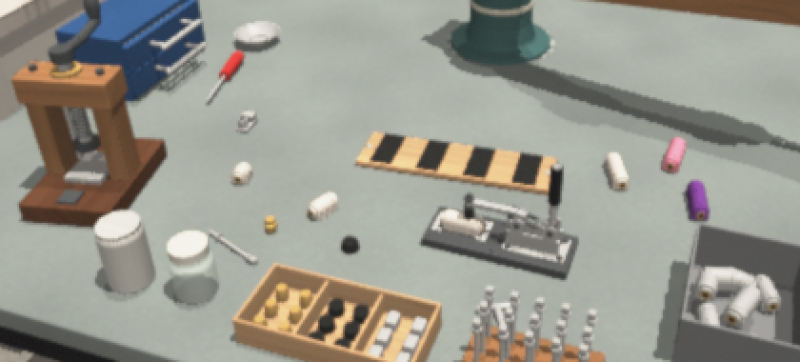

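Top crop: the press is at the right (y<0), so the order is 36→pad_4, 50→pad_3, 64→pad_2 and 78→pad_1. The candidates for the 78 are white (168,256), purple (83,228) and pink (108,305) in the crop; only the white one fits. The 36 is at (546,139), the 50 at (443,113), and the 64 is in the fixture at (300,115). The metal bracket at (594,233) and the shells in the bin are not part of the job. Next I measure.

```bash
cat > m.py <<'E'
from h import *
def cloud(im):
    T=np.array(im["world_from_camera"]);d=im["depth"];v,u=np.mgrid[:d.shape[0],:d.shape[1]]
    p=np.stack([(u-im["cx"])/im["fx"]*d,-(v-im["cy"])/im["fy"]*d,-d],-1)
    return p@T[:3,:3].T+T[:3,3]
def rect(P):
    (c,(a,b),t)=cv2.minAreaRect(P[:,:2].astype(np.float32)*1000)
    if a<b:a,b,t=b,a,t+90
    return f"c={np.round(c,1)} L={a:.1f} W={b:.1f} dirdeg={(t+90)%180-90:.1f} zmax={P[:,2].max()*1000:.1f} n={len(P)}"
def run(tag=""):
    for n in("top","scene"):
        im=optics.get_image(n);C=cloud(im);hsv=cv2.cvtColor(im["frame"],cv2.COLOR_RGB2HSV);H,S,V=cv2.split(hsv)
        cv2.imwrite(f"pics/{n}{tag}.png",im["frame"][:,:,::-1])
        X,Y,Z=C[...,0],C[...,1],C[...,2]
        floor=(abs(Z)<.004);print(n,"floor z",np.median(Z[floor]))
        def comps(m,lo,hi):
            k,l,st,_=cv2.connectedComponentsWithStats(m.astype(np.uint8))
            for i in range(1,k):
                if lo<=st[i,4]<=hi:
                    yield st[i],C[l==i]
        reg=(X>.3)&(X<.75)&(Y>-.35)&(Y<.5)&(im["depth"]>0)
        print(" white")
        for st,P in comps(reg&(S<70)&(V>90)&(Z>.007)&(Z<.05),40,3000):print("  ",st[:4],rect(P))
        print(" dark pads")
        for st,P in comps(reg&(V<60)&(Z>.007)&(Z<.022),60,3000):print("  ",st[:4],rect(P))
        print(" tall")
        for st,P in comps(reg&(Z>.07)&(Z<.2),5,3000):print("  ",st[:4],rect(P),"zmin",P[:,2].min())
if __name__=="__main__":
    import sys;run(sys.argv[1])
E
python3 m.py 1
```

```text
top floor z -0.0003378544920124016
 white
   [111 116  10  17] c=[730.4 463.5] L=46.7 W=32.3 dirdeg=31.8 zmax=47.9 n=120
   [101 143  18  23] c=[644.7 477.3] L=66.9 W=39.2 dirdeg=-59.7 zmax=49.9 n=158
   [307 152  12  17] c=[ 648.2 -109.8] L=49.2 W=24.5 dirdeg=-19.5 zmax=28.9 n=130
   [222 154  30  16] c=[638.3 113.7] L=85.5 W=46.8 dirdeg=87.2 zmax=44.7 n=241
   [182 156  33  13] c=[628.2 227. ] L=92.4 W=30.6 dirdeg=85.2 zmax=45.6 n=176
   [362 167  10  13] c=[ 613.6 -272.7] L=35.6 W=24.8 dirdeg=6.9 zmax=29.9 n=101
   [387 216   7  15] c=[ 466.9 -343. ] L=41.6 W=14.0 dirdeg=0.0 zmax=29.2 n=59
   [160 221  14  27] c=[417.3 306.8] L=77.5 W=25.3 dirdeg=19.8 zmax=29.3 n=222
 dark pads
   [125 121   7  52] c=[670.4 431.5] L=152.2 W=4.3 dirdeg=-2.7 zmax=21.7 n=104
   [264 205  13  29] c=[468.8   9.1] L=81.7 W=35.4 dirdeg=4.0 zmax=20.9 n=329
   [292 205  13  27] c=[474.1 -70.1] L=77.6 W=34.8 dirdeg=3.5 zmax=19.6 n=321
   [237 207  13  28] c=[462.7  89.2] L=79.0 W=35.1 dirdeg=3.1 zmax=21.1 n=331
   [210 208  13  28] c=[457.5 168.1] L=79.3 W=35.5 dirdeg=2.6 zmax=20.8 n=329
 tall
   [ 95 114  
[... 1332 characters left out ...]
[330 232  13  14] c=[465.7 169.2] L=73.1 W=29.0 dirdeg=4.1 zmax=18.1 n=121
 tall
   [348 236   8  30] c=[645.1 246.8] L=17.6 W=15.0 dirdeg=-84.7 zmax=160.1 n=176 zmin 0.07247365196664923
   [304 251  11   7] c=[640.1 132.9] L=29.7 W=12.1 dirdeg=-84.6 zmax=80.9 n=32 zmin 0.07022800313286415
   [317 256   2   3] c=[641.2 157.4] L=9.8 W=2.7 dirdeg=15.7 zmax=73.1 n=5 zmin 0.07072185453129565
   [320 257   6   4] c=[640.3 172.1] L=11.8 W=11.4 dirdeg=80.8 zmax=72.6 n=11 zmin 0.07006416393034065
   [327 258   5   3] c=[641.2 189.5] L=9.1 W=7.1 dirdeg=-18.8 zmax=71.5 n=7 zmin 0.07004793698187295
   [419 266  33  42] c=[659.6 439.2] L=168.6 W=57.8 dirdeg=-23.2 zmax=76.4 n=128 zmin 0.07008121711856918
```

```bash
cat > p.py <<'E'
# usage: plan([(x,y,z,theta_deg),...]) mm; tool x at theta, z down; prints shares per call
from h import *
from scipy.spatial.transform import Rotation as R
def Rt(th):
    c,s=np.cos(np.radians(th)),np.sin(np.radians(th));return R.from_matrix([[c,s,0],[s,-c,0],[0,0,-1]])
def plan(wps,start=None):
    s=readout.sense()
    if start is None: p=np.array(s["ee_pos"])*1e3;q=s["ee_rot"];r=R.from_quat([q[1],q[2],q[3],q[0]])
    else: p=np.array(start[:3],float);r=Rt(start[3])
    m=r.as_matrix();print("t",round(s["time_s"],2),"pos",np.round(p,1),"th",round(np.degrees(np.arctan2(m[1,0],m[0,0])),1),"tilt",round(np.degrees(np.arccos(-m[2,2])),2),"F",np.round(s["force"],1),"open",round(s["opening"],3),"tips",ctrl.tips_ahead,"j7",round(s["joint_pos"][6],2))
    for x,y,z,th in wps:
        t=r.inv().apply(np.array([x,y,z])-p)/200;rr=Rt(th);v=(r.inv()*rr).as_rotvec()/np.pi
        print((x,y,z,th),np.round(t,3).tolist(),np.round(v,3).tolist());p=np.array([x,y,z],float);r=rr
E
python3 - <<'E'
from p import *
plan([(365,470,250,125),(500,340,250,100),(642,205,250,90),(642,205,142,90)])
E
```

```text
t 1.2 pos [214.8 613.5 248.3] th 160.7 tilt 0.0 F [-0.4  0.6  0.6] open 0.998 tips 0.017 j7 -0.06
(365, 470, 250, 125) [-0.946, -0.429, -0.009] [-0.0, 0.0, 0.198]
(500, 340, 250, 100) [-0.92, 0.18, 0.0] [0.0, 0.0, 0.139]
(642, 205, 250, 90) [-0.788, 0.582, 0.0] [0.0, 0.0, 0.056]
(642, 205, 142, 90) [0.0, 0.0, 0.54] [0.0, 0.0, 0.0]
```

Request:
apply_moves([
  {"translation": [-0.946,-0.429,-0.009],"turn": [0,0,0.198]},
  {"translation": [-0.946,-0.429,-0.009],"turn": [0,0,0.198]},
  {"translation": [-0.946,-0.429,-0.009],"turn": [0,0,0.198]},
  {"translation": [-0.946,-0.429,-0.009],"turn": [0,0,0.198]},
  {"translation": [-0.946,-0.429,-0.009],"turn": [0,0,0.198]},
], gripper=0)

```text
time_s: 1.82
ee_pos: [0.3661, 0.4692, 0.2503]
ee_rot: [0.0, 0.462, 0.887, 0.0]
force: [-1.0, 0.3, 0.3]
opening: -0.002
```

Request:
apply_moves([
  {"translation": [-0.92,0.18,0],"turn": [0,0,0.139]},
  {"translation": [-0.92,0.18,0],"turn": [0,0,0.139]},
  {"translation": [-0.92,0.18,0],"turn": [0,0,0.139]},
  {"translation": [-0.92,0.18,0],"turn": [0,0,0.139]},
  {"translation": [-0.92,0.18,0],"turn": [0,0,0.139]},
])

```text
time_s: 2.45
ee_pos: [0.4986, 0.3426, 0.2497]
ee_rot: [-0.001, 0.641, 0.768, -0.0]
force: [-0.5, 0.5, -0.6]
opening: -0.003
```

Request:
apply_moves([
  {"translation": [-0.788,0.582,0],"turn": [0,0,0.056]},
  {"translation": [-0.788,0.582,0],"turn": [0,0,0.056]},
  {"translation": [-0.788,0.582,0],"turn": [0,0,0.056]},
  {"translation": [-0.788,0.582,0],"turn": [0,0,0.056]},
  {"translation": [-0.788,0.582,0],"turn": [0,0,0.056]},
])

```text
time_s: 3.08
ee_pos: [0.6414, 0.2076, 0.2495]
ee_rot: [-0.001, 0.706, 0.708, -0.0]
force: [-0.2, 1.6, -0.0]
opening: 0.002
```

Run:
```python
from p import *
plan([(642,205,142,90)])
```

```text
t 3.08 pos [641.4 207.6 249.5] th 90.1 tilt 0.1 F [-0.2  1.6 -0. ] open 0.002 tips 0.017 j7 -0.19
(642, 205, 142, 90) [-0.014, 0.004, 0.537] [-0.0, -0.0, 0.001]
```

Request:
apply_moves([
  {"translation": [0,0,0.54],"turn": [0,0,0]},
  {"translation": [0,0,0.54],"turn": [0,0,0]},
  {"translation": [0,0,0.54],"turn": [0,0,0]},
  {"translation": [0,0,0.54],"turn": [0,0,0]},
  {"translation": [0,0,0.54],"turn": [0,0,0]},
])

```text
time_s: 3.7
ee_pos: [0.6435, 0.2064, 0.1449]
ee_rot: [0.001, 0.707, 0.707, 0.002]
force: [-0.2, 0.8, 1.4]
opening: 0.005
```

Request:
apply_moves([
  {"translation": [0.1,0,0],"turn": [0,0,0]},
  {"translation": [0.175,0,0],"turn": [0,0,0]},
  {"translation": [0.25,0,0],"turn": [0,0,0]},
  {"translation": [0.295,0,0.007],"turn": [0,0,0]},
  {"translation": [0.35,0,0.02],"turn": [0,0,0]},
])

```text
time_s: 4.32
ee_pos: [0.6423, 0.2756, 0.1379]
ee_rot: [0.0, 0.707, 0.707, -0.0]
force: [-0.4, -1.2, 0.3]
opening: 0.002
```

Request:
apply_moves([
  {"translation": [0.03,0,0.04],"turn": [0,0,0]},
  {"translation": [0.065,0,0.075],"turn": [0,0,0]},
  {"translation": [0.0975,0,0.11],"turn": [0,0,0]},
  {"translation": [0.14,0,0.18],"turn": [0,0,0]},
  {"translation": [0.165,0,0.245],"turn": [0,0,0]},
])

```text
time_s: 4.95
ee_pos: [0.642, 0.309, 0.0878]
ee_rot: [-0.0, 0.707, 0.707, -0.0]
force: [-0.0, 0.6, -0.5]
opening: -0.004
```

Run:
```python
from p import *
plan([])
im=optics.get_image("scene");a=im["frame"][210:310,250:400,::-1];cv2.imwrite("pics/s2.png",cv2.resize(a,(750,500),interpolation=3))
```

```text
t 4.95 pos [642.  309.   87.8] th 90.0 tilt 0.04 F [-0.   0.6 -0.5] open -0.004 tips 0.017 j7 -0.28
```

View pics/s2.png

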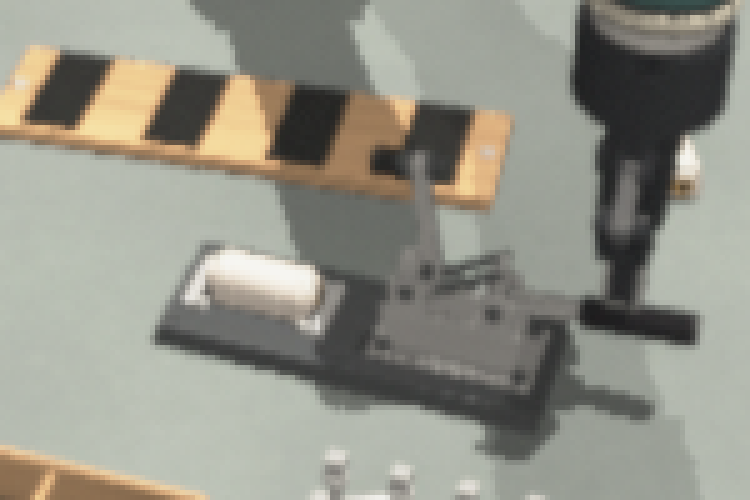

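The clamp lies right back and the shell is still in its nest at (265,280) in the crop. I'm raising the arm and re-measuring the nest area.

Request:
apply_moves([
  {"translation": [0,0,-0.6],"turn": [0,0,0]},
  {"translation": [0,0,-0.6],"turn": [0,0,0]},
  {"translation": [0,0,-0.6],"turn": [0,0,0]},
  {"translation": [0,0,-0.6],"turn": [0,0,0]},
  {"translation": [0,0,-0.6],"turn": [0,0,0]},
], gripper=1)

```text
time_s: 5.62
ee_pos: [0.6413, 0.3078, 0.2069]
ee_rot: [-0.001, 0.707, 0.707, -0.002]
force: [-0.7, -0.3, -0.5]
opening: 0.996
```

```bash
cat > f.py <<'E'
from m import *
from p import *
plan([])
for n in("top","scene"):
    im=optics.get_image(n);C=cloud(im);X,Y,Z=[C[...,i] for i in range(3)]
    V=im["frame"].min(-1)
    r=(X>.58)&(X<.70)&(Y>.06)&(Y<.36)&(Z>.028)&(Z<.21)
    a=r&(Y<.165)&(Z<.046)&(V>100);print(n,"lug",rect(C[a]))
    for z0 in range(40,200,20):
        b=r&(Z>z0/1000)&(Z<z0/1000+.02)
        if b.sum()>3:print(z0,np.round([X[b].min(),X[b].max(),Y[b].min(),Y[b].max()],3),b.sum())
E
python3 f.py
```

```text
t 5.62 pos [641.3 307.8 206.9] th 90.0 tilt 0.2 F [-0.7 -0.3 -0.5] open 0.996 tips 0.017 j7 -0.31
top lug c=[634.4 112.5] L=60.9 W=23.8 dirdeg=-89.9 zmax=43.2 n=150
40 [0.624 0.656 0.087 0.323] 152
60 [0.624 0.651 0.189 0.349] 258
80 [0.631 0.648 0.2   0.245] 8
100 [0.633 0.634 0.193 0.203] 7
120 [0.63  0.645 0.169 0.205] 77
scene lug c=[639.7 115. ] L=64.9 W=25.0 dirdeg=82.6 zmax=43.5 n=156
40 [0.625 0.659 0.089 0.35 ] 260
60 [0.626 0.658 0.19  0.35 ] 270
80 [0.635 0.647 0.2   0.247] 30
100 [0.634 0.648 0.172 0.205] 30
120 [0.634 0.649 0.168 0.208] 87
```

Run:
```python
from p import *
plan([(637,109,208,88),(637,109,34,88),(637,109,34,88),(637,109,180,88),(530,95,150,40),(460.5,88.5,80,3.7),(460.5,88.5,36,3.7),(460.5,88.5,110,3.7)],(642,308,208,90))
```

```text
t 5.72 pos [642. 308. 208.] th 90.0 tilt 0.0 F [-0.9 -0.5  0.5] open 1.0 tips 0.017 j7 -0.31
(637, 109, 208, 88) [-0.995, -0.025, 0.0] [0.0, 0.0, 0.011]
(637, 109, 34, 88) [0.0, 0.0, 0.87] [0.0, 0.0, 0.0]
(637, 109, 34, 88) [0.0, 0.0, 0.0] [0.0, 0.0, 0.0]
(637, 109, 180, 88) [0.0, 0.0, -0.73] [0.0, 0.0, 0.0]
(530, 95, 150, 40) [-0.089, -0.532, 0.15] [0.0, 0.0, 0.267]
(460.5, 88.5, 80, 3.7) [-0.287, -0.198, 0.35] [0.0, 0.0, 0.202]
(460.5, 88.5, 36, 3.7) [0.0, 0.0, 0.22] [0.0, 0.0, 0.0]
(460.5, 88.5, 110, 3.7) [0.0, 0.0, -0.37] [0.0, 0.0, 0.0]
```

Request:
apply_moves([
  {"translation": [-0.995,-0.025,0],"turn": [0,0,0.011]},
  {"translation": [-0.995,-0.025,0],"turn": [0,0,0.011]},
  {"translation": [-0.995,-0.025,0],"turn": [0,0,0.011]},
  {"translation": [-0.995,-0.025,0],"turn": [0,0,0.011]},
  {"translation": [-0.995,-0.025,0],"turn": [0,0,0.011]},
], gripper=0.65)

```text
time_s: 6.35
ee_pos: [0.6372, 0.1084, 0.2086]
ee_rot: [-0.0, 0.72, 0.694, -0.0]
force: [0.7, 0.9, 0.1]
opening: 0.648
```

Request:
apply_moves([
  {"translation": [0,0,0.3],"turn": [0,0,0]},
  {"translation": [0,0,0.6],"turn": [0,0,0]},
  {"translation": [0,0,0.75],"turn": [0,0,0]},
  {"translation": [0,0,0.87],"turn": [0,0,0]},
  {"translation": [0,0,0.87],"turn": [0,0,0]},
])

```text
time_s: 6.98
ee_pos: [0.6353, 0.1117, 0.0324]
ee_rot: [-0.002, 0.718, 0.696, -0.002]
force: [-0.2, 0.4, -0.0]
opening: 0.649
```

Request:
apply_moves([
  {"translation": [0,0,0],"turn": [0,0,0]},
  {"translation": [0,0,0],"turn": [0,0,0]},
  {"translation": [0,0,0],"turn": [0,0,0]},
  {"translation": [0,0,0],"turn": [0,0,0]},
  {"translation": [0,0,0],"turn": [0,0,0]},
], gripper=0)

```text
time_s: 7.6
ee_pos: [0.6383, 0.1098, 0.0367]
ee_rot: [0.0, 0.719, 0.695, 0.001]
force: [0.1, 1.3, 6.8]
opening: 0.285
```

Request:
apply_moves([
  {"translation": [0,0,-0.1],"turn": [0,0,0]},
  {"translation": [0,0,-0.3],"turn": [0,0,0]},
  {"translation": [0,0,-0.5],"turn": [0,0,0]},
  {"translation": [0,0,-0.73],"turn": [0,0,0]},
  {"translation": [0,0,-0.73],"turn": [0,0,0]},
])

```text
time_s: 8.22
ee_pos: [0.6398, 0.109, 0.1865]
ee_rot: [0.002, 0.72, 0.694, 0.004]
force: [-0.2, -0.8, -1.4]
opening: 0.288
```

Request:
apply_moves([
  {"translation": [-0.089,-0.532,0.15],"turn": [0,0,0.267]},
  {"translation": [-0.089,-0.532,0.15],"turn": [0,0,0.267]},
  {"translation": [-0.089,-0.532,0.15],"turn": [0,0,0.267]},
  {"translation": [-0.089,-0.532,0.15],"turn": [0,0,0.267]},
  {"translation": [-0.089,-0.532,0.15],"turn": [0,0,0.267]},
])

```text
time_s: 8.85
ee_pos: [0.5294, 0.0949, 0.1508]
ee_rot: [-0.0, 0.941, 0.34, -0.001]
force: [-0.9, 0.0, -0.4]
opening: 0.284
```

Request:
apply_moves([
  {"translation": [-0.287,-0.198,0.35],"turn": [0,0,0.202]},
  {"translation": [-0.287,-0.198,0.35],"turn": [0,0,0.202]},
  {"translation": [-0.287,-0.198,0.35],"turn": [0,0,0.202]},
  {"translation": [-0.287,-0.198,0.35],"turn": [0,0,0.202]},
  {"translation": [-0.287,-0.198,0.35],"turn": [0,0,0.202]},
])

```text
time_s: 9.48
ee_pos: [0.4603, 0.0885, 0.0809]
ee_rot: [0.0, 1.0, 0.031, -0.0]
force: [0.3, 0.0, -1.2]
opening: 0.286
```

Run:
```python
from p import *
plan([(460.5,88.5,36,3.7),(460.5,88.5,110,3.7)])
im=optics.get_image("scene");a=im["frame"][170:290,240:400,::-1];cv2.imwrite("pics/s3.png",cv2.resize(a,(640,480),interpolation=3))
```

```text
t 9.47 pos [460.3  88.5  80.9] th 3.6 tilt 0.06 F [ 0.3  0.  -1.2] open 0.286 tips 0.017 j7 -1.22
(460.5, 88.5, 36, 3.7) [0.001, 0.0, 0.224] [0.0, 0.0, -0.001]
(460.5, 88.5, 110, 3.7) [0.0, 0.0, -0.37] [0.0, 0.0, 0.0]
```

View pics/s3.png

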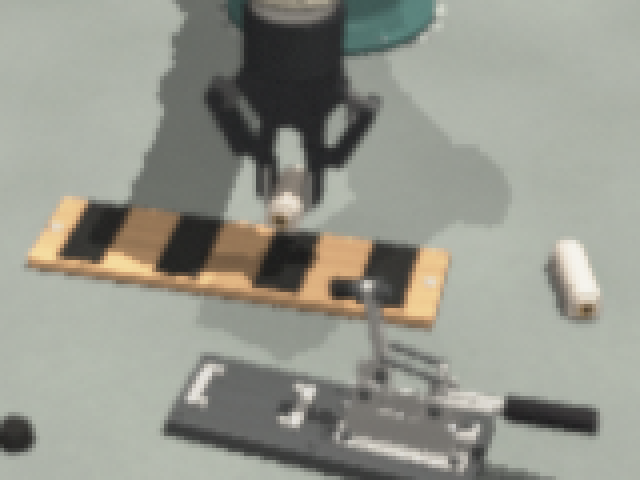

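The 64 is held between the jaws at (285,210) in the crop, over pad_2, with the clamp still open. I'm placing it and going on to the 78.

Request:
apply_moves([
  {"translation": [0,0,0.08],"turn": [0,0,0]},
  {"translation": [0,0,0.16],"turn": [0,0,0]},
  {"translation": [0,0,0.217],"turn": [0,0,0]},
  {"translation": [0,0,0.217],"turn": [0,0,0]},
  {"translation": [0,0,0.217],"turn": [0,0,0]},
])

```text
time_s: 10.15
ee_pos: [0.4607, 0.0883, 0.0372]
ee_rot: [0.0, 1.0, 0.031, -0.0]
force: [0.2, -0.3, -0.9]
opening: 0.285
```

Request:
apply_moves([
  {"translation": [0,0,0],"turn": [0,0,0]},
  {"translation": [0,0,0],"turn": [0,0,0]},
  {"translation": [0,0,0],"turn": [0,0,0]},
  {"translation": [0,0,-0.1],"turn": [0,0,0]},
  {"translation": [0,0,-0.37],"turn": [0,0,0]},
], gripper=0.65)

```text
time_s: 10.78
ee_pos: [0.4595, 0.0882, 0.1112]
ee_rot: [0.001, 1.0, 0.031, -0.002]
force: [0.7, -0.1, 1.6]
opening: 0.648
```

Run:
```python
from p import *
plan([(419,307.5,110,22),(419,307.5,20,22),(419,307.5,130,22),(457,168.5,80,3.7),(460,168.5,36,3.7)])
```

```text
t 10.78 pos [459.5  88.2 111.2] th 3.6 tilt 0.27 F [ 0.7 -0.1  1.6] open 0.648 tips 0.017 j7 -1.28
(419, 307.5, 110, 22) [-0.134, -1.107, 0.004] [0.0, 0.001, -0.102]
(419, 307.5, 20, 22) [0.0, 0.0, 0.45] [0.0, 0.0, 0.0]
(419, 307.5, 130, 22) [0.0, 0.0, -0.55] [0.0, 0.0, 0.0]
(457, 168.5, 80, 3.7) [-0.084, 0.716, 0.25] [0.0, 0.0, 0.102]
(460, 168.5, 36, 3.7) [0.015, 0.001, 0.22] [0.0, 0.0, 0.0]
```

Run:
```python
from p import *
plan([(440,200,130,12),(419,307.5,110,22),(419,307.5,20,22)],(460.5,88.5,110.6,3.7))
```

```text
t 10.78 pos [460.5  88.5 110.6] th 3.7 tilt 0.0 F [ 0.7 -0.1  1.6] open 0.648 tips 0.017 j7 -1.28
(440, 200, 130, 12) [-0.066, -0.563, -0.097] [0.0, 0.0, -0.046]
(419, 307.5, 110, 22) [0.009, -0.548, 0.1] [0.0, 0.0, -0.056]
(419, 307.5, 20, 22) [0.0, 0.0, 0.45] [0.0, 0.0, 0.0]
```

Request:
apply_moves([
  {"translation": [-0.066,-0.563,-0.097],"turn": [0,0,-0.046]},
  {"translation": [-0.066,-0.563,-0.097],"turn": [0,0,-0.046]},
  {"translation": [-0.066,-0.563,-0.097],"turn": [0,0,-0.046]},
  {"translation": [-0.066,-0.563,-0.097],"turn": [0,0,-0.046]},
  {"translation": [-0.066,-0.563,-0.097],"turn": [0,0,-0.046]},
])

```text
time_s: 11.4
ee_pos: [0.4408, 0.1986, 0.1309]
ee_rot: [0.0, 0.995, 0.102, -0.0]
force: [-0.3, 0.0, -0.7]
opening: 0.653
```

Request:
apply_moves([
  {"translation": [0.009,-0.548,0.1],"turn": [0,0,-0.056]},
  {"translation": [0.009,-0.548,0.1],"turn": [0,0,-0.056]},
  {"translation": [0.009,-0.548,0.1],"turn": [0,0,-0.056]},
  {"translation": [0.009,-0.548,0.1],"turn": [0,0,-0.056]},
  {"translation": [0.009,-0.548,0.1],"turn": [0,0,-0.056]},
])

```text
time_s: 12.02
ee_pos: [0.4208, 0.3059, 0.1113]
ee_rot: [0.0, 0.982, 0.188, 0.0]
force: [-0.6, 0.6, 0.2]
opening: 0.652
```

```bash
python3 m.py 4 | grep -v tall
python3 - <<'E'
import cv2
a=cv2.imread('pics/scene4.png')[200:290,280:450];b=cv2.imread('pics/top4.png')[180:270,130:300]
cv2.imwrite('pics/c4.png',cv2.vconcat([cv2.resize(a,(560,296),interpolation=3),cv2.resize(b,(560,296),interpolation=3)]))
E
```

```text
top floor z -0.0003402594012633653
 white
   [111 117  10  16] c=[727.  468.6] L=46.7 W=36.1 dirdeg=13.2 zmax=48.1 n=124
   [102 146  17  21] c=[637.3 473.9] L=55.4 W=46.6 dirdeg=-83.5 zmax=48.8 n=157
   [182 151  33  18] c=[640.2 226.1] L=93.4 W=51.9 dirdeg=88.0 zmax=49.9 n=220
   [222 152   7  16] c=[639.9 147.9] L=46.1 W=16.6 dirdeg=-2.6 zmax=25.7 n=65
   [306 152  13  17] c=[ 648.4 -109.8] L=50.0 W=24.5 dirdeg=-19.7 zmax=29.8 n=133
   [245 154   7  16] c=[637.   79.4] L=46.1 W=17.0 dirdeg=-2.5 zmax=25.5 n=67
   [362 167  10  13] c=[ 614.  -272.6] L=35.6 W=25.4 dirdeg=14.1 zmax=27.8 n=102
   [238 209  10  23] c=[463.6  89.9] L=64.8 W=27.0 dirdeg=3.0 zmax=46.4 n=194
   [388 216   6  15] c=[ 466.7 -344.6] L=41.5 W=10.5 dirdeg=-2.3 zmax=26.7 n=57
   [164 234  10  14] c=[398.5 300.6] L=37.9 W=22.3 dirdeg=18.2 zmax=29.0 n=94
 dark pads
   [125 120   7  53] c=[672.1 431.2] L=155.4 W=3.5 dirdeg=-2.3 zmax=21.9 n=104
   [264 205  13  29] c=[468.7   9.2] L=81.4 W=35.2 dirdeg=4.0 zmax=19.8 n=326
   [292 205  13  27] c=[473.9 -70.3] L=77.3 W=34.9 dirdeg=3.6 zmax=20.3 n=317
   [237 207  13  28
[... 1277 characters left out ...]
 12] c=[729.  463.2] L=34.9 W=25.4 dirdeg=14.2 zmax=46.2 n=109
   [439 310  11  11] c=[726.2 489.8] L=23.1 W=11.8 dirdeg=56.9 zmax=49.9 n=42
 dark pads
   [257 222  13  12] c=[478.4 -69.3] L=68.3 W=26.1 dirdeg=3.7 zmax=18.0 n=93
   [281 225  13  13] c=[472.2  11. ] L=72.7 W=26.0 dirdeg=3.7 zmax=19.0 n=100
   [332 231  12  15] c=[461.4 170.2] L=77.8 W=32.7 dirdeg=3.9 zmax=17.3 n=98
   [366 184  49  34] c=[425.9 308.4] L=135.5 W=41.9 dirdeg=-72.8 zmax=199.9 n=760 zmin 0.09514347005397561
   [322 239  30  27] c=[640.  209.9] L=80.7 W=23.9 dirdeg=85.8 zmax=140.0 n=228 zmin 0.07016849477131237
   [419 266  33  42] c=[671.  464.1] L=159.8 W=62.4 dirdeg=-2.2 zmax=76.3 n=128 zmin 0.07019971479470488
```

View pics/c4.png

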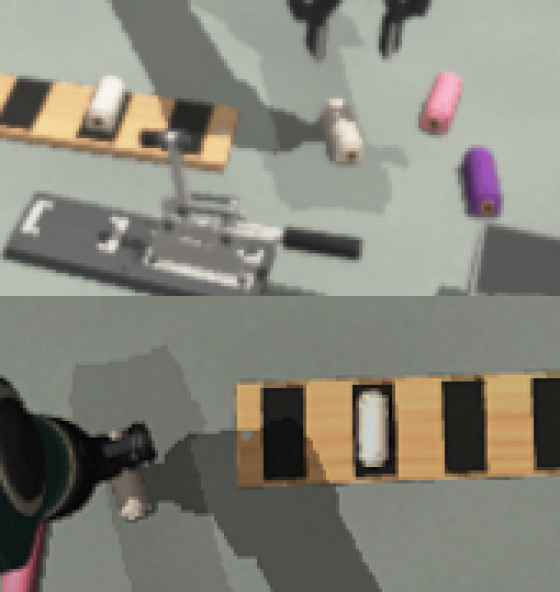

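The 64 lies centred on pad_2, agreeing within 1 mm. The gripper is above the white 78 at (340,130); pink and purple are well clear. I'm grasping it.

Request:
apply_moves([
  {"translation": [0,0,0.2],"turn": [0,0,0]},
  {"translation": [0,0,0.35],"turn": [0,0,0]},
  {"translation": [0,0,0.45],"turn": [0,0,0]},
  {"translation": [0,0,0.45],"turn": [0,0,0]},
  {"translation": [0,0,0.45],"turn": [0,0,0]},
])

```text
time_s: 12.75
ee_pos: [0.4207, 0.3079, 0.0219]
ee_rot: [-0.0, 0.982, 0.19, 0.001]
force: [0.2, 0.6, 0.7]
opening: 0.651
```

Request:
apply_moves([
  {"translation": [0,0,0],"turn": [0,0,0]},
  {"translation": [0,0,0],"turn": [0,0,0]},
  {"translation": [0,0,0],"turn": [0,0,0]},
  {"translation": [0,0,0],"turn": [0,0,0]},
  {"translation": [0,0,0],"turn": [0,0,0]},
], gripper=0)

```text
time_s: 13.38
ee_pos: [0.4204, 0.3084, 0.0223]
ee_rot: [-0.001, 0.982, 0.19, 0.001]
force: [-1.2, -1.3, 6.4]
opening: 0.286
```

Request:
apply_moves([
  {"translation": [0,0,-0.1],"turn": [0,0,0]},
  {"translation": [0,0,-0.3],"turn": [0,0,0]},
  {"translation": [0,0,-0.55],"turn": [0,0,0]},
  {"translation": [0,0,-0.55],"turn": [0,0,0]},
  {"translation": [0,0,-0.55],"turn": [0,0,0]},
])

```text
time_s: 14.0
ee_pos: [0.4194, 0.3081, 0.1316]
ee_rot: [-0.0, 0.982, 0.19, 0.0]
force: [-1.1, -0.5, -0.7]
opening: 0.286
```

Run:
```python
from p import *
plan([(459.5,168.5,80,3.7),(459.5,168.5,36.5,3.7),(459.5,168.5,110.5,3.7),(470,20,140,3.7),(560,-108,140,-5),(650,-108,110,-20),(650,-108,20,-20)],(419,307.5,130,22))
```

```text
t 14.0 pos [419.  307.5 130. ] th 22.0 tilt 0.0 F [-1.1 -0.5 -0.7] open 0.286 tips 0.017 j7 -1.47
(459.5, 168.5, 80, 3.7) [-0.073, 0.72, 0.25] [0.0, 0.0, 0.102]
(459.5, 168.5, 36.5, 3.7) [0.0, 0.0, 0.217] [0.0, 0.0, 0.0]
(459.5, 168.5, 110.5, 3.7) [0.0, 0.0, -0.37] [0.0, 0.0, 0.0]
(470, 20, 140, 3.7) [0.004, 0.744, -0.148] [0.0, 0.0, 0.0]
(560, -108, 140, -5) [0.408, 0.668, 0.0] [0.0, 0.0, 0.048]
(650, -108, 110, -20) [0.448, -0.039, 0.15] [0.0, 0.0, 0.083]
(650, -108, 20, -20) [0.0, 0.0, 0.45] [0.0, 0.0, 0.0]
```

Request:
apply_moves([
  {"translation": [-0.073,0.72,0.1],"turn": [0,0,0.102]},
  {"translation": [-0.073,0.72,0.1],"turn": [0,0,0.102]},
  {"translation": [-0.073,0.72,0.25],"turn": [0,0,0.102]},
  {"translation": [-0.073,0.72,0.25],"turn": [0,0,0.102]},
  {"translation": [-0.073,0.72,0.25],"turn": [0,0,0.102]},
])

```text
time_s: 14.62
ee_pos: [0.4599, 0.1694, 0.0809]
ee_rot: [0.0, 1.0, 0.031, -0.0]
force: [0.4, 0.8, -0.9]
opening: 0.28
```

Request:
apply_moves([
  {"translation": [0,0,0.08],"turn": [0,0,0]},
  {"translation": [0,0,0.16],"turn": [0,0,0]},
  {"translation": [0,0,0.217],"turn": [0,0,0]},
  {"translation": [0,0,0.217],"turn": [0,0,0]},
  {"translation": [0,0,0.217],"turn": [0,0,0]},
])

```text
time_s: 15.25
ee_pos: [0.46, 0.1687, 0.0373]
ee_rot: [0.0, 1.0, 0.031, -0.0]
force: [0.1, 0.5, -1.1]
opening: 0.29
```

Request:
apply_moves([
  {"translation": [0,0,0],"turn": [0,0,0]},
  {"translation": [0,0,0],"turn": [0,0,0]},
  {"translation": [0,0,0],"turn": [0,0,0]},
  {"translation": [0,0,-0.1],"turn": [0,0,0]},
  {"translation": [0,0,-0.37],"turn": [0,0,0]},
], gripper=0.65)

```text
time_s: 15.88
ee_pos: [0.4588, 0.1682, 0.1111]
ee_rot: [0.001, 1.0, 0.031, -0.002]
force: [0.7, 0.8, 1.1]
opening: 0.649
```

Request:
apply_moves([
  {"translation": [0.004,0.744,-0.148],"turn": [0,0,0]},
  {"translation": [0.004,0.744,-0.148],"turn": [0,0,0]},
  {"translation": [0.004,0.744,-0.148],"turn": [0,0,0]},
  {"translation": [0.004,0.744,-0.148],"turn": [0,0,0]},
  {"translation": [0.004,0.744,-0.148],"turn": [0,0,0]},
])

```text
time_s: 16.5
ee_pos: [0.47, 0.0214, 0.1411]
ee_rot: [-0.0, 1.0, 0.032, -0.0]
force: [0.5, 0.2, 0.2]
opening: 0.648
```

Request:
apply_moves([
  {"translation": [0.408,0.668,0],"turn": [0,0,0.048]},
  {"translation": [0.408,0.668,0],"turn": [0,0,0.048]},
  {"translation": [0.408,0.668,0],"turn": [0,0,0.048]},
  {"translation": [0.408,0.668,0],"turn": [0,0,0.048]},
  {"translation": [0.408,0.668,0],"turn": [0,0,0.048]},
])

```text
time_s: 17.12
ee_pos: [0.5594, -0.106, 0.1405]
ee_rot: [-0.0, 0.999, -0.043, -0.001]
force: [-1.2, -0.0, -0.4]
opening: 0.652
```

Request:
apply_moves([
  {"translation": [0.448,-0.039,0.15],"turn": [0,0,0.083]},
  {"translation": [0.448,-0.039,0.15],"turn": [0,0,0.083]},
  {"translation": [0.448,-0.039,0.15],"turn": [0,0,0.083]},
  {"translation": [0.448,-0.039,0.15],"turn": [0,0,0.083]},
  {"translation": [0.448,-0.039,0.15],"turn": [0,0,0.083]},
])

```text
time_s: 17.75
ee_pos: [0.6491, -0.1075, 0.1119]
ee_rot: [-0.0, 0.985, -0.174, -0.0]
force: [-0.4, -0.4, -0.6]
opening: 0.652
```

```bash
python3 m.py 5 | grep -A9 white
python3 - <<'E'
from p import *
plan([])
import cv2
a=cv2.imread('pics/scene5.png')[190:290,180:370];cv2.imwrite('pics/c5.png',cv2.resize(a,(760,400),interpolation=3))
E
```

```text
white
   [111 117  10  16] c=[728.  461.6] L=45.5 W=24.7 dirdeg=9.7 zmax=49.3 n=128
   [101 146  18  20] c=[641.  474.4] L=67.9 W=30.3 dirdeg=-61.0 zmax=49.6 n=169
   [181 151  34  18] c=[626.3 222.9] L=102.6 W=48.4 dirdeg=-72.3 zmax=47.4 n=234
   [222 152   7  16] c=[640.1 148.6] L=46.1 W=17.9 dirdeg=-2.0 zmax=25.0 n=69
   [245 154   7  16] c=[637.2  79.4] L=47.0 W=17.4 dirdeg=-2.6 zmax=24.9 n=72
   [363 167   9  13] c=[ 613.1 -273. ] L=36.3 W=23.6 dirdeg=1.3 zmax=28.6 n=98
   [387 216   7  15] c=[ 466.9 -343.9] L=41.7 W=12.5 dirdeg=3.3 zmax=27.5 n=64
 dark pads
   [126 120   7  53] c=[671.7 431.6] L=155.3 W=4.7 dirdeg=-1.6 zmax=21.9 n=106
--
 white
   [186 208   9  10] c=[ 471.3 -341.9] L=43.2 W=16.1 dirdeg=4.7 zmax=25.3 n=55
   [305 223  18  17] c=[458.4  92.4] L=81.5 W=49.2 dirdeg=8.0 zmax=43.1 n=153
   [331 225  14  20] c=[454.8 169.1] L=83.0 W=35.5 dirdeg=3.3 zmax=44.4 n=153
   [182 235  11  11] c=[ 617.7 -268.3] L=35.0 W=24.3 dirdeg=7.1 zmax=26.8 n=77
   [221 251  17  13] c=[ 650.2 -105.1] L=53.6 W=25.7 dirdeg=-26.3 zmax=28.2 n=131
   [281 258  83  37] c=[639.6 170.9] L=215.6 W=86.6 dirdeg=88.6 zmax=50.0 n=1410
   [425 288  24  21] c=[651.  473.9] L=113.1 W=52.4 dirdeg=-5.8 zmax=49.8 n=258
   [425 309  13  12] c=[726.9 462.7] L=38.4 W=25.1 dirdeg=11.5 zmax=44.8 n=110
   [439 310  11  11] c=[725.3 490.1] L=21.6 W=9.8 dirdeg=63.3 zmax=49.9 n=43
t 17.85 pos [ 649.4 -107.9  112. ] th -20.0 tilt 0.06 F [ 0.3  0.2 -0.2] open 0.648 tips 0.017 j7 -1.27
```

View pics/c5.png

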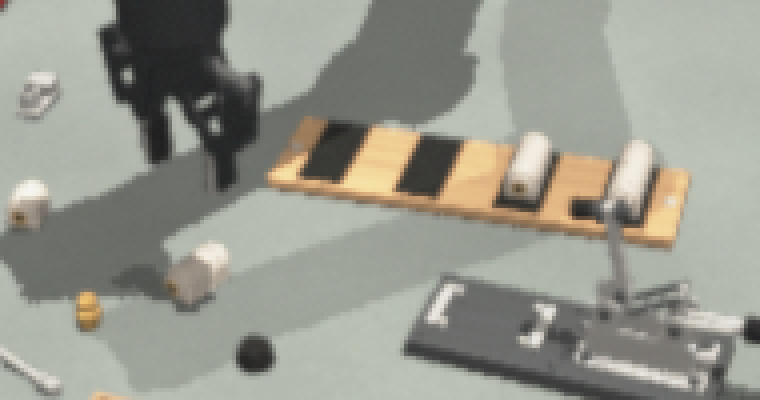

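The 64 and 78 sit on pads 2 and 1, at (530,165) and (632,180). The gripper is above the 50 at (198,272), so that is next.

Run:
```python
from p import *
plan([(650,-108,20,-20),(650,-108,130,-20),(560,-50,110,-5),(471,9.5,80,3.7),(471,9.5,36.5,3.7),(471,9.5,110.5,3.7),(540,-130,140,3.7),(616,-270.5,100,7),(616,-270.5,20,7)],(650,-108,110,-20))
```

```text
t 17.85 pos [ 650. -108.  110.] th -20.0 tilt nan F [ 0.3  0.2 -0.2] open 0.648 tips 0.017 j7 -1.27
(650, -108, 20, -20) [0.0, 0.0, 0.45] [0.0, 0.0, 0.0]
(650, -108, 130, -20) [0.0, 0.0, -0.55] [0.0, 0.0, 0.0]
(560, -50, 110, -5) [-0.522, -0.119, 0.1] [0.0, 0.0, -0.083]
(471, 9.5, 80, 3.7) [-0.469, -0.258, 0.15] [0.0, 0.0, -0.048]
(471, 9.5, 36.5, 3.7) [0.0, 0.0, 0.217] [0.0, 0.0, 0.0]
(471, 9.5, 110.5, 3.7) [0.0, 0.0, -0.37] [0.0, 0.0, 0.0]
(540, -130, 140, 3.7) [0.299, 0.718, -0.148] [0.0, 0.0, 0.0]
(616, -270.5, 100, 7) [0.334, 0.726, 0.2] [0.0, 0.0, -0.018]
(616, -270.5, 20, 7) [0.0, 0.0, 0.4] [0.0, 0.0, 0.0]p.py:10: RuntimeWarning: invalid value encountered in arccos
  m=r.as_matrix();print("t",round(s["time_s"],2),"pos",np.round(p,1),"th",round(np.degrees(np.arctan2(m[1,0],m[0,0])),1),"tilt",round(np.degrees(np.arccos(-m[2,2])),2),"F",np.round(s["force"],1),"open",round(s["opening"],3),"tips",ctrl.tips_ahead,"j7",round(s["joint_pos"][6],2))
```

Request:
apply_moves([
  {"translation": [0,0,0.2],"turn": [0,0,0]},
  {"translation": [0,0,0.35],"turn": [0,0,0]},
  {"translation": [0,0,0.45],"turn": [0,0,0]},
  {"translation": [0,0,0.45],"turn": [0,0,0]},
  {"translation": [0,0,0.45],"turn": [0,0,0]},
])

```text
time_s: 18.48
ee_pos: [0.6506, -0.1086, 0.0225]
ee_rot: [0.0, 0.985, -0.174, 0.001]
force: [-0.1, -0.4, -0.3]
opening: 0.648
```

Request:
apply_moves([
  {"translation": [0,0,0],"turn": [0,0,0]},
  {"translation": [0,0,0],"turn": [0,0,0]},
  {"translation": [0,0,0],"turn": [0,0,0]},
  {"translation": [0,0,0],"turn": [0,0,0]},
  {"translation": [0,0,0],"turn": [0,0,0]},
], gripper=0)

```text
time_s: 19.1
ee_pos: [0.6507, -0.1084, 0.0226]
ee_rot: [-0.0, 0.985, -0.174, 0.001]
force: [-0.5, 0.2, 6.8]
opening: 0.287
```

Request:
apply_moves([
  {"translation": [0,0,-0.1],"turn": [0,0,0]},
  {"translation": [0,0,-0.3],"turn": [0,0,0]},
  {"translation": [0,0,-0.55],"turn": [0,0,0]},
  {"translation": [0,0,-0.55],"turn": [0,0,0]},
  {"translation": [0,0,-0.55],"turn": [0,0,0]},
])

```text
time_s: 19.73
ee_pos: [0.6496, -0.1076, 0.1315]
ee_rot: [-0.0, 0.985, -0.174, -0.0]
force: [-0.4, 0.9, 0.3]
opening: 0.283
```

Request:
apply_moves([
  {"translation": [-0.522,-0.119,0.1],"turn": [0,0,-0.083]},
  {"translation": [-0.522,-0.119,0.1],"turn": [0,0,-0.083]},
  {"translation": [-0.522,-0.119,0.1],"turn": [0,0,-0.083]},
  {"translation": [-0.522,-0.119,0.1],"turn": [0,0,-0.083]},
  {"translation": [-0.522,-0.119,0.1],"turn": [0,0,-0.083]},
])

```text
time_s: 20.35
ee_pos: [0.5608, -0.0509, 0.1113]
ee_rot: [0.001, 0.999, -0.045, 0.0]
force: [-1.2, -0.5, -0.2]
opening: 0.283
```

Request:
apply_moves([
  {"translation": [-0.469,-0.258,0.05],"turn": [0,0,-0.048]},
  {"translation": [-0.469,-0.258,0.05],"turn": [0,0,-0.048]},
  {"translation": [-0.469,-0.258,0.15],"turn": [0,0,-0.048]},
  {"translation": [-0.469,-0.258,0.15],"turn": [0,0,-0.048]},
  {"translation": [-0.469,-0.258,0.15],"turn": [0,0,-0.048]},
])

```text
time_s: 20.98
ee_pos: [0.4722, 0.0087, 0.0818]
ee_rot: [0.0, 1.0, 0.03, 0.001]
force: [0.5, 0.5, -0.8]
opening: 0.285
```

Request:
apply_moves([
  {"translation": [0,0,0.08],"turn": [0,0,0]},
  {"translation": [0,0,0.16],"turn": [0,0,0]},
  {"translation": [0,0,0.217],"turn": [0,0,0]},
  {"translation": [0,0,0.217],"turn": [0,0,0]},
  {"translation": [0,0,0.217],"turn": [0,0,0]},
])

```text
time_s: 21.6
ee_pos: [0.4709, 0.0094, 0.0374]
ee_rot: [0.0, 1.0, 0.031, -0.0]
force: [-0.2, -0.0, -0.9]
opening: 0.282
```

Request:
apply_moves([
  {"translation": [0,0,0],"turn": [0,0,0]},
  {"translation": [0,0,0],"turn": [0,0,0]},
  {"translation": [0,0,0],"turn": [0,0,0]},
  {"translation": [0,0,-0.1],"turn": [0,0,0]},
  {"translation": [0,0,-0.37],"turn": [0,0,0]},
], gripper=0.65)

```text
time_s: 22.22
ee_pos: [0.4696, 0.0095, 0.1114]
ee_rot: [0.001, 1.0, 0.031, -0.002]
force: [1.5, 0.5, -0.2]
opening: 0.65
```

Request:
apply_moves([
  {"translation": [0.299,0.718,-0.148],"turn": [0,0,0]},
  {"translation": [0.299,0.718,-0.148],"turn": [0,0,0]},
  {"translation": [0.299,0.718,-0.148],"turn": [0,0,0]},
  {"translation": [0.299,0.718,-0.148],"turn": [0,0,0]},
  {"translation": [0.299,0.718,-0.148],"turn": [0,0,0]},
])

```text
time_s: 22.85
ee_pos: [0.539, -0.129, 0.141]
ee_rot: [-0.001, 1.0, 0.031, -0.001]
force: [0.0, 0.3, -0.4]
opening: 0.653
```

Request:
apply_moves([
  {"translation": [0.334,0.726,0.2],"turn": [0,0,-0.018]},
  {"translation": [0.334,0.726,0.2],"turn": [0,0,-0.018]},
  {"translation": [0.334,0.726,0.2],"turn": [0,0,-0.018]},
  {"translation": [0.334,0.726,0.2],"turn": [0,0,-0.018]},
  {"translation": [0.334,0.726,0.2],"turn": [0,0,-0.018]},
])

```text
time_s: 23.48
ee_pos: [0.615, -0.2685, 0.1008]
ee_rot: [-0.001, 0.998, 0.06, -0.001]
force: [0.2, 0.1, -0.2]
opening: 0.644
```

Run:
```python
from p import *
plan([(616,-270.5,20,7),(616,-270.5,130,7),(550,-170,110,5),(476,-69.5,80,3.7),(476,-69.5,36.5,3.7),(476,-69.5,150,3.7),(476,-230,200,3.7)],(616,-270.5,100,7))
im=optics.get_image("scene")["frame"][180:280,150:370,::-1];cv2.imwrite('pics/c6.png',cv2.resize(im,(792,360),interpolation=3))
```

```text
t 23.48 pos [ 616.  -270.5  100. ] th 7.0 tilt 0.0 F [ 0.2  0.1 -0.2] open 0.644 tips 0.017 j7 -0.62
(616, -270.5, 20, 7) [0.0, 0.0, 0.4] [0.0, 0.0, 0.0]
(616, -270.5, 130, 7) [0.0, 0.0, -0.55] [0.0, 0.0, 0.0]
(550, -170, 110, 5) [-0.266, -0.539, 0.1] [0.0, 0.0, 0.011]
(476, -69.5, 80, 3.7) [-0.325, -0.533, 0.15] [0.0, 0.0, 0.007]
(476, -69.5, 36.5, 3.7) [0.0, 0.0, 0.217] [0.0, 0.0, 0.0]
(476, -69.5, 150, 3.7) [0.0, 0.0, -0.567] [0.0, 0.0, 0.0]
(476, -230, 200, 3.7) [-0.052, 0.801, -0.25] [0.0, 0.0, 0.0]
```

View pics/c6.png

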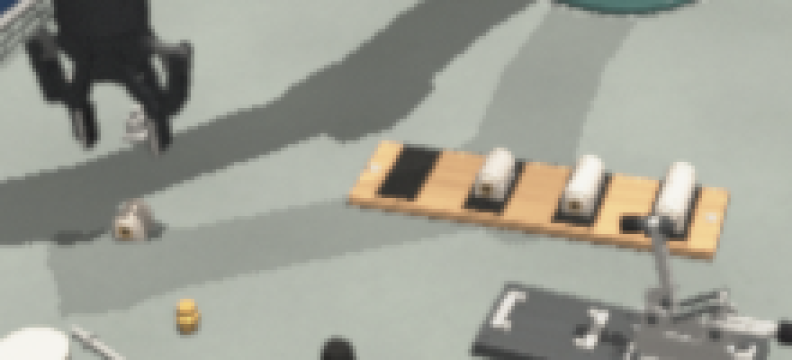

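Three shells are placed, with the 50 on pad_3 at (495,180). The gripper is above the 36 at (130,220).

Request:
apply_moves([
  {"translation": [0,0,0.2],"turn": [0,0,0]},
  {"translation": [0,0,0.32],"turn": [0,0,0]},
  {"translation": [0,0,0.4],"turn": [0,0,0]},
  {"translation": [0,0,0.4],"turn": [0,0,0]},
  {"translation": [0,0,0.4],"turn": [0,0,0]},
])

```text
time_s: 24.15
ee_pos: [0.6159, -0.2711, 0.0224]
ee_rot: [0.0, 0.998, 0.059, 0.001]
force: [-0.3, -0.0, -0.5]
opening: 0.648
```

Request:
apply_moves([
  {"translation": [0,0,0],"turn": [0,0,0]},
  {"translation": [0,0,0],"turn": [0,0,0]},
  {"translation": [0,0,0],"turn": [0,0,0]},
  {"translation": [0,0,0],"turn": [0,0,0]},
  {"translation": [0,0,0],"turn": [0,0,0]},
], gripper=0)

```text
time_s: 24.78
ee_pos: [0.6161, -0.2711, 0.0227]
ee_rot: [0.0, 0.998, 0.059, 0.001]
force: [-0.4, 0.0, 5.9]
opening: 0.284
```

Request:
apply_moves([
  {"translation": [0,0,-0.1],"turn": [0,0,0]},
  {"translation": [0,0,-0.3],"turn": [0,0,0]},
  {"translation": [0,0,-0.55],"turn": [0,0,0]},
  {"translation": [0,0,-0.55],"turn": [0,0,0]},
  {"translation": [0,0,-0.55],"turn": [0,0,0]},
])

```text
time_s: 25.4
ee_pos: [0.6152, -0.2702, 0.1319]
ee_rot: [-0.0, 0.998, 0.059, 0.0]
force: [-0.6, 0.2, -1.1]
opening: 0.282
```

Request:
apply_moves([
  {"translation": [-0.266,-0.539,0.1],"turn": [0,0,0.011]},
  {"translation": [-0.266,-0.539,0.1],"turn": [0,0,0.011]},
  {"translation": [-0.266,-0.539,0.1],"turn": [0,0,0.011]},
  {"translation": [-0.266,-0.539,0.1],"turn": [0,0,0.011]},
  {"translation": [-0.266,-0.539,0.1],"turn": [0,0,0.011]},
])

```text
time_s: 26.02
ee_pos: [0.5503, -0.1714, 0.1116]
ee_rot: [0.001, 0.999, 0.041, 0.0]
force: [0.9, -1.1, -0.4]
opening: 0.28
```

Request:
apply_moves([
  {"translation": [-0.325,-0.533,0.05],"turn": [0,0,0.007]},
  {"translation": [-0.325,-0.533,0.05],"turn": [0,0,0.007]},
  {"translation": [-0.325,-0.533,0.15],"turn": [0,0,0.007]},
  {"translation": [-0.325,-0.533,0.15],"turn": [0,0,0.007]},
  {"translation": [-0.325,-0.533,0.15],"turn": [0,0,0.007]},
])

```text
time_s: 26.65
ee_pos: [0.4771, -0.0709, 0.0821]
ee_rot: [0.001, 1.0, 0.03, 0.001]
force: [0.1, -0.0, -0.3]
opening: 0.283
```

Request:
apply_moves([
  {"translation": [0,0,0.08],"turn": [0,0,0]},
  {"translation": [0,0,0.16],"turn": [0,0,0]},
  {"translation": [0,0,0.217],"turn": [0,0,0]},
  {"translation": [0,0,0.217],"turn": [0,0,0]},
  {"translation": [0,0,0.217],"turn": [0,0,0]},
])

```text
time_s: 27.28
ee_pos: [0.4758, -0.0694, 0.0376]
ee_rot: [0.0, 1.0, 0.031, -0.0]
force: [0.2, 0.2, -0.5]
opening: 0.281
```

Request:
apply_moves([
  {"translation": [0,0,0],"turn": [0,0,0]},
  {"translation": [0,0,0],"turn": [0,0,0]},
  {"translation": [0,0,0],"turn": [0,0,0]},
  {"translation": [0,0,-0.1],"turn": [0,0,0]},
  {"translation": [0,0,-0.567],"turn": [0,0,0]},
], gripper=0.65)

```text
time_s: 27.9
ee_pos: [0.4743, -0.069, 0.1198]
ee_rot: [0.0, 1.0, 0.031, -0.003]
force: [1.0, 0.2, 0.5]
opening: 0.652
```

Request:
apply_moves([
  {"translation": [-0.052,0.801,-0.25],"turn": [0,0,0]},
  {"translation": [-0.052,0.801,-0.25],"turn": [0,0,0]},
  {"translation": [-0.052,0.801,-0.25],"turn": [0,0,0]},
  {"translation": [-0.052,0.801,-0.25],"turn": [0,0,0]},
  {"translation": [-0.052,0.801,-0.25],"turn": [0,0,0]},
])

```text
time_s: 28.52
ee_pos: [0.4754, -0.2289, 0.1702]
ee_rot: [-0.001, 1.0, 0.031, -0.0]
force: [0.4, 1.4, 0.2]
opening: 0.652
```

```bash
python3 m.py 7
python3 - <<'E'
import cv2
a=cv2.imread('pics/scene7.png')[190:300,200:400];b=cv2.imread('pics/top7.png')[140:250,150:350]
cv2.imwrite('pics/c7.png',cv2.vconcat([cv2.resize(x,(540,297),interpolation=3) for x in(a,b)]))
E
```

```text
top floor z -0.0003413617195497931
 white
   [111 116  10  17] c=[728.4 462.3] L=45.4 W=25.1 dirdeg=7.7 zmax=47.8 n=124
   [102 147  17  19] c=[640.8 475.5] L=66.7 W=30.4 dirdeg=-58.9 zmax=49.2 n=152
   [182 151  33  18] c=[640.3 225.8] L=93.4 W=52.1 dirdeg=87.6 zmax=48.5 n=213
   [222 152   7  16] c=[640.2 147.8] L=46.6 W=16.6 dirdeg=-2.2 zmax=23.7 n=64
   [245 154   7  16] c=[637.1  79.4] L=46.4 W=16.8 dirdeg=-2.4 zmax=26.2 n=66
   [211 208   9  28] c=[457.5 168.1] L=79.1 W=23.8 dirdeg=1.9 zmax=44.7 n=243
   [238 209  10  23] c=[463.7  89.8] L=65.0 W=27.2 dirdeg=3.8 zmax=43.8 n=194
   [266 209   9  19] c=[471.6  10.9] L=53.3 W=23.1 dirdeg=1.5 zmax=44.5 n=149
   [294 211   9  14] c=[475.2 -69.7] L=38.9 W=23.1 dirdeg=1.7 zmax=44.8 n=98
 dark pads
   [125 120   7  53] c=[671.5 431.4] L=156.8 W=3.8 dirdeg=-1.5 zmax=21.9 n=102
   [264 205  13  29] c=[468.8   9.2] L=81.8 W=35.2 dirdeg=3.9 zmax=20.4 n=157
   [292 205  13  28] c=[472.9 -70.6] L=79.5 W=35.5 dirdeg=2.9 zmax=19.9 n=201
   [237 207  13  28] c=[463.   89.1] L=79.3 W=35.1 dirdeg=3.7 zmax=19.4 n=108
 tall
   [ 94 114  30  56] c=[
[... 986 characters left out ...]
8
   [425 309  13  12] c=[728.  462.6] L=33.2 W=26.4 dirdeg=-1.1 zmax=45.0 n=109
   [439 310  11  11] c=[725.2 490.1] L=22.1 W=11.3 dirdeg=58.7 zmax=49.8 n=43
 dark pads
 tall
   [200 168   9  14] c=[ 480.9 -256.5] L=24.2 W=18.9 dirdeg=-35.9 zmax=199.5 n=76 zmin 0.1571254388514045
   [222 172   6  12] c=[ 479.2 -189.5] L=19.8 W=13.5 dirdeg=-48.4 zmax=199.9 n=64 zmin 0.15769018050571237
   [322 239  16  25] c=[641.2 191.2] L=43.3 W=17.4 dirdeg=82.6 zmax=139.4 n=165 zmin 0.07013180000773811
   [344 260   8   7] c=[642.8 240.7] L=24.6 W=17.9 dirdeg=2.0 zmax=78.3 n=33 zmin 0.07005234972724372
   [419 266  34  41] c=[659.5 439.4] L=165.7 W=59.6 dirdeg=-24.5 zmax=77.4 n=126 zmin 0.0700628402210669
```

View pics/c7.png

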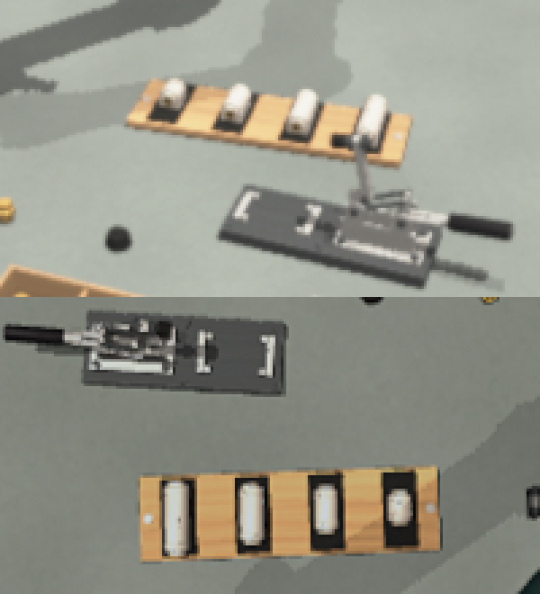

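All four shells are centred within about 3 mm of their rests, the clamp is laid back and the gripper is clear. I'm handing in.

```bash
python3 -c "
from bench import ctrl;print(ctrl.close_job())"
```

```text
the job is handed in; nothing more can be done
None
```

I flipped the clamp right back while its shell still lay in the nest. Then I placed the shells counted from the press, which stands at the robot's right: 36 on pad_4, 50 on pad_3, 64 on pad_2 and 78 on pad_1. The pink and purple look-alikes were left alone, and I handed in at about 28.6 s.

The last top-camera check put each shell within about 3 mm and 3° of its rest, with tops at about 41–45 mm, which fits lying flat on the rests. Pad_1, hidden under the 78, was checked against its earlier measurement. The clamp handle lay back with its arm upright, and the gripper was open and clear of everything.

The scene camera put the shell centres up to about 15 mm off in x. I discounted that because its white mask also picks up bright board around the shells (its sizes come out too large), and the pictures from both cameras show them centred. `close_job` reports no verdict.

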